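# Index the dividing fixture to its next hole

### The job

Two dividing fixtures stand on the table; index the one that carries the square blank by one hole, counter-clockwise as seen from above. Pull its spring plunger up by the knob, swing the arm round to the next hole, and let the pin snap in fully home. Leave the other fixture, with the round blank, set as it is.

Things in the scene. Friction and masses are not known exactly. Their poses are not given: they have to be found in the camera images.
- fixture_square: Dividing fixture with the square aluminium blank (56 mm). Round grey base 200 mm across, 20 thick. Origin: the pivot, at the table; +x points to the scribing guide (56 mm high, 17 to 92 mm from the pivot). Holes at 120, 160, 200, 240 degrees counter-clockwise from +x, radius 80 mm. A flat arm (top at 32 mm; blank with bolt to 48 mm) turns about the pivot; it starts at the 160 degree hole.
- square_knob (a point): Centre of the black round plunger knob of the square-blank fixture, 66 mm above the table when the pin is home. Knob 28 mm across, 20 mm tall, on a 12 mm stem, on the arm 80 mm from the pivot; the bush under it is 26 mm across and reaches 40 mm above the table. The knob does not spin on the arm.
- plunger_square (a joint): Lift of that plunger, m: 0 is the pin fully home, 0.016 the upper stop. The pin (10 mm thick, round tip) reaches 12 mm into the plate, so it is clear from 0.012 on; let go between holes it rests on the plate at about 0.012. Its spring pulls down with 4 N when home, 8 N at the stop.
- indexer_square (a joint): Angle of that arm about its pivot, rad: 0 at the starting hole, growing counter-clockwise from above; the next hole that way is at +0.698 (40 degrees). It turns lightly (0.03 N m) when the pin is up and is locked when it is home. Each hole has a countersunk mouth 27 mm wide, narrowing to 12 mm, that draws in a pin let go within 10 mm (7 degrees).
- square_next_hole (a point): Mouth of the hole to go to, on the top face of the square-blank fixture's plate (20 mm above the table), 80 mm from the pivot.
- fixture_round: The other fixture, with a round blank (58 mm). Round grey base 200 mm across, 20 thick. Origin: the pivot, at the table; +x points to the scribing guide (56 mm high, 17 to 92 mm from the pivot). Holes at 120, 160, 200, 240 degrees counter-clockwise from +x, radius 80 mm. A flat arm (top at 32 mm; blank with bolt to 48 mm) turns about the pivot; it stands at the 200 degree hole.
- round_knob (a point): Centre of the black round plunger knob of the round-blank fixture, 66 mm above the table when the pin is home. Knob 28 mm across, 20 mm tall, on a 12 mm stem, on the arm 80 mm from the pivot; the bush under it is 26 mm across and reaches 40 mm above the table. The knob does not spin on the arm.
Mind the look-alikes: they are no part of the job. What is shaped like the fixture_square but orange, pink or red is not meant.

How it is judged (in metres and radians):
On the way, in this order (a step that is already met when the one before it is completed fails the run):
1. the pin of the square-blank fixture is pulled clear of its starting hole (plunger lifted over 11 mm) (value of joint plunger_square above 0.011 m), for 0.05 s.
2. the arm is on its way to the next hole counter-clockwise (turned over 17 degrees) with the pin still out (value of joint indexer_square above 0.3 rad and value of joint plunger_square above 0.008 m), for 0.05 s.
At the end, for the whole second after the job is handed in: The square-blank fixture's plunger is home (lift under 3 mm) in the next hole counter-clockwise (arm at 36.7 to 43.5 degrees from the starting hole), the arm is at rest, and the knob of the round-blank fixture is within 10 mm of where it was (value of joint plunger_square below 0.003 m and value of joint indexer_square between 0.64 and 0.76 rad and velocity of joint indexer_square between -0.05 and 0.05 rad/s and distance of round_knob from where it was at the start of the episode below 0.01 m); the robot touches nothing.
It fails at once if the round-blank fixture's plunger or arm is moved (its knob by over 10 mm) (distance of round_knob from where it was at the start of the episode above 0.01 m).
It also fails if it takes over 32 s, if anything falls off the work surface, if the arm or the gripper's body presses on something with over 40 N, if the wrist force passes 120 N, or if a joint passes its speed limit or range.

### The arm

A 7-joint arm with a two-finger parallel gripper is mounted at the origin on the work surface. World frame = base frame: x ahead of the robot, y to its left, z up, the work surface at z = 0. Lengths are in m, angles in degrees, forces in N, time in s.
With the tool pointing down it reaches from about 0.425 to 1.025 m from the base axis. Payload 9.4 kg.
Tool frame: the origin (TCP) lies midway between the tips of the shut fingers; the grasp point (between the pads) lies 19 mm behind it (arm.grip_point_offset is the z of the grasp point in the tool frame, in m); z points along the fingers, y is the line along which they close (so a half turn about z gives the same grasp; the last joint's range is limited). The gripper opens to 93 mm and grips with 3 to 60 N. Pads are 15 mm wide; open, the fingers measure 128 mm over their backs; the gripper's body (75 mm by 188 mm) begins 65 mm behind the grasp point.
Start: joints at [-70.686, 34.337, -0.143, 91.639, 0.103, 54.024, -4.572], TCP at [0.292, 0.664, 0.219] pointing down, gripper open.
Joint ranges: [-147.43, 147.43], [-19.82, 112.94], [-74.19, 73.91], [6.32, 146.72], [-59.91, 239.91], [6.04, 106.73], [-150.56, 150.56]. Speed limits (degrees/s): [127.2, 127.2, 172.46, 172.46, 180, 180, 180].

### API

Orientations are given as a 3x3 rotation matrix whose columns are the frame's x, y, z axes.
In Python, from workcell import arm, optics gives the robot as it stands.
- The arm moves only by the tool play_rows, never from a script. Its argument "series" is a list that holds one entry, the list of rows, each a list of 7 numbers: the shift along the tool's x, y, z in m, then the turn, a rotation vector about the tool's x, y, z in rad, then the opening, from 0 (shut) to 1 (fully open). In form: [[[x, y, z, rx, ry, rz, grip], ...]]. A call has 1 to 12 rows; each row shifts and turns the commanded pose from where the row before left it, along the tool's axes as they then stand; what a row does not reach is not made up. A row lasts 1/8 s, in which the tool goes at most 62.5 mm and 10.7 degrees, less where a joint would pass 70% of its speed; a pose out of reach is approached as far as the arm can. A call is refused whole if a number of a shift passes 0.0625 or a number of a turn 0.188, either way. A call with a gripper value outside its range is refused whole. The fingers move at their own pace and stop on an object; the grip force is fixed at half the most. Time passes only in rows, so rows that do not move let the fingers close. It gives the time, the measured TCP pose, the force, the opening and the grip force at its end, in the units of the state.
- arm.get_obs(): the state, without advancing time (a new reading comes with each control period).
- optics.get_image(name): name is "scene" or "top" or "wrist"; returns a dict with "pixels" (400x640x3 uint8, red, green, blue), "vfov" (degrees; the focal length in pixels is half the picture's height over the tangent of half this angle, whatever the lens; pixels are square), "cx", "cy" (the principal point, pixels), "R" (3x3) and "t" (3): a world point X has camera coordinates R X + t; the wrist camera has in their place "hand_eye" (4x4, takes a point from camera to tool coordinates, whose origin is the TCP and whose axes are the flange's). Camera axes: x right, y down, z forward; pixel columns grow to the right and rows downward; lengths in m; the calibration is good to about 2 mm. A picture is of the moment at which its call begins: read the wrist's pose just before it. There is no depth.
- arm.hand_in(): hands the job in; it is judged then, once.
The state is a dict: "t": time; "joints": joint angles; "qd": joint speeds; "joint_torque": joint torques, N m; "ee_pos": TCP position; "eef_rot": TCP orientation; "wrist_force": force on the tool from outside, world axes, zero at the start; "moment": the same for the moment, N m; "opening": finger opening in m; "finger_force": force on a finger pad.
Only numpy, scipy, OpenCV 4.12 (cv2) and the standard library are available. Lean on these libraries where they do the work, as an engineer would, in place of code of your own. Each camera call takes 0.05 s, during which the arm holds its last target. There are 200 camera calls.

## Working session

There is one attempt and no reset: what is moved stays moved. The work goes in short steps, Python scripts to look and compute and a tool call to move; the robot and the scene stay as the last step left them, time stands still between calls to the robot, and variables do not carry over. Pictures are saved under pics/ and viewed, at most 10 in all, crops included, and the job is handed in when it is done.

Besides the shell and the picture viewer there is one more tool, called after "Emit:" as name(argument=value, ...) on one line, values as JSON. play_rows: Moves the arm, as the interface text tells. Its arguments: {"type":"object","properties":{"series":{"type":"array","items":{"type":"array","items":{"type":"array","items":{"type":"number"}}}}},"required":["series"]}

```bash
mkdir -p pics; ls; python3 - <<'E'
from workcell import arm, optics
import cv2,numpy as np
o=arm.get_obs(); print(o['t'],o['ee_pos'],np.round(o['eef_rot'],3).tolist(),o['opening'],arm.grip_point_offset)
for n in("top","scene"):
    d=optics.get_image(n); cv2.imwrite(f'pics/{n}.png',d['pixels'][...,::-1]); print(n,{k:(np.round(v,4).tolist()) for k,v in d.items() if k!='pixels'}, d.keys())
E
```

```text
pics
0.0 [0.29134281 0.66336029 0.21777775] [[-0.916, 0.402, -0.0], [0.402, 0.916, -0.001], [-0.0, -0.002, -1.0]] 0.09268453037206156 -0.0188
top {'vfov': 52.0479, 'cx': 320.8761, 'cy': 201.7272, 'R': [[-0.0102, -0.9999, -0.0048], [-0.9917, 0.0108, -0.1282], [0.1283, 0.0034, -0.9917]], 't': [-0.0621, 0.4545, 1.0767]} dict_keys(['pixels', 'vfov', 'cx', 'cy', 'R', 't'])
scene {'vfov': 44.473, 'cx': 318.8063, 'cy': 202.7974, 'R': [[-0.5365, 0.8439, 0.0034], [0.7282, 0.465, -0.5036], [-0.4265, -0.2677, -0.864]], 't': [0.2957, -0.2415, 1.3231]} dict_keys(['pixels', 'vfov', 'cx', 'cy', 'R', 't'])
```

View pics/top.png

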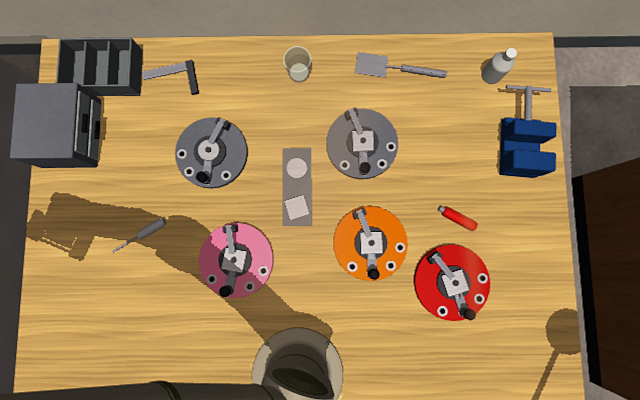

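View pics/scene.png

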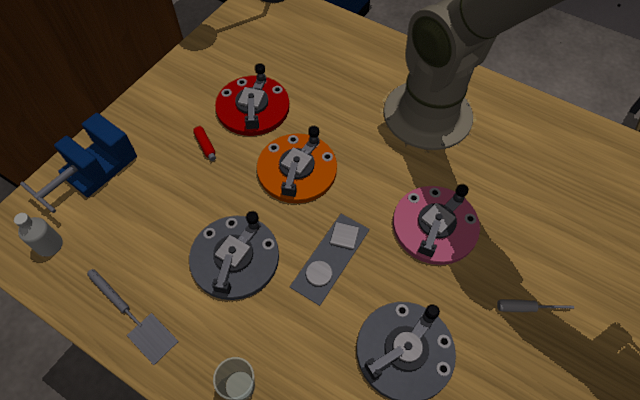

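The grey square-blank fixture is at about (362,143) in "top" and (235,257) in "scene". Its knob is near (371,170) and the free holes are near (344,165), (382,164) and (391,146). I'll zoom in on both views.

```bash
python3 - <<'E'
import cv2,numpy as np
a=cv2.imread('pics/top.png')[95:195,315:415]; b=cv2.imread('pics/scene.png')[205:305,185:285]
cv2.imwrite('pics/crop.png',np.hstack([cv2.resize(i,(400,400),interpolation=cv2.INTER_CUBIC) for i in(a,b)]))
E
```

```text
(no output)
```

View pics/crop.png

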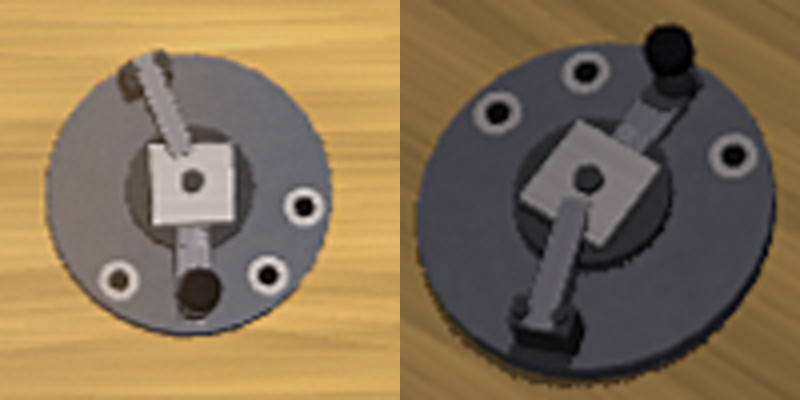

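The left half of the crop shows the top view: knob (199,288), holes (119,280), (268,274), (304,206), bolt (192,181). The right half shows the scene view: knob (669,50), holes (585,72), (498,112), (734,155). I'll fit the fixture pose jointly to both views.

```bash
cat > fit.py <<'E'
from workcell import arm, optics
import numpy as np
from scipy.optimize import least_squares
C={n:optics.get_image(n) for n in("top","scene")}
def proj(d,X):
    f=200/np.tan(np.radians(d['vfov']/2)); c=np.array(d['R'])@X+np.array(d['t'])
    return np.array([d['cx'],d['cy']])+f*c[:2]/c[2]
def P(p,ang,r,z):
    a=p[2]+np.radians(ang); return np.array([p[0]+r*np.cos(a),p[1]+r*np.sin(a),z])
px=lambda u,v,o: ((u+.5)/4-.5+o[0],(v+.5)/4-.5+o[1])
T=lambda u,v:('top',px(u,v,(315,95))); S=lambda u,v:('scene',px(u-400,v,(185,205)))
M=[(160,.08,.068,T(199,288)),(120,.08,.02,T(119,280)),(200,.08,.02,T(268,274)),(240,.08,.02,T(304,206)),
   (160,.08,.066,S(669,50)),(200,.08,.02,S(585,72)),(240,.08,.02,S(498,112)),(120,.08,.02,S(734,155)),(0,0,.048,T(192,181)),(0,0,.048,S(588,180))]
def res(p): return np.concatenate([proj(C[n],P(p,a,r,z))-uv for a,r,z,(n,uv) in M])
s=least_squares(res,[.6,-.1,0]); p=s.x
print('pivot',p[:2],'yaw',np.degrees(p[2])); print(np.round(s.fun.reshape(-1,2),2).tolist())
print('knob',P(p,160,.08,.066),'next',P(p,200,.08,.02),'knob dir',np.degrees(p[2])+160)
o=arm.get_obs(); print('t',o['t'],'tcp',o['ee_pos'])
E
python3 fit.py
```

```text
pivot [ 0.6194268  -0.18202796] yaw 21.435907967445385
[[0.61, 0.44], [-0.16, 0.14], [-0.08, 0.31], [-0.13, 0.2], [-0.13, 0.3], [0.21, 0.3], [-0.07, 0.55], [-0.07, 0.39], [0.16, -0.23], [-0.02, -0.63]]
knob [ 0.53945192 -0.18403265  0.066     ] next [ 0.55945109 -0.2349705   0.02      ] knob dir 181.4359079674454
t 0.2 tcp [0.29143831 0.66352524 0.21807957]
```

```bash
cat > plan.py <<'E'
from workcell import arm
import numpy as np
from scipy.spatial.transform import Rotation as Ro
def plan(wps,grip,o=None):
    """wps: (x,y,z,tool-y azimuth deg change (world), rows) ; prints rounded tool-frame rows"""
    o=o or arm.get_obs(); p=np.array(o['ee_pos']); R=np.array(o['eef_rot']); rows=[]
    for x,y,z,turn,n in wps:
        tgt=np.array([x,y,z])
        for k in range(n):
            d=np.round(R.T@((tgt-p)/(n-k)),4); r=round(-np.radians(turn)/n,4)
            rows.append([*d.tolist(),0,0,r,grip]); p=p+R@d; R=R@Ro.from_rotvec([0,0,r]).as_matrix()
    for i in range(0,len(rows),12): print(str([rows[i:i+12]]).replace(' ',''))
    print('end',p.round(4),'tool y az',np.degrees(np.arctan2(R[1,1],R[0,1])).round(1))
E
python3 -c "
from plan import *
plan([(.48,.36,.2,-55,7),(.56,.08,.2,-50,5),(.54,-.184,.15,-50,6)],1)"
```

```text
[[[-0.0421,-0.0289,0.0026,0,0,np.float64(0.1371),1],[-0.0456,-0.0228,0.0026,0,0,np.float64(0.1371),1],[-0.0484,-0.0164,0.0026,0,0,np.float64(0.1371),1],[-0.0501,-0.0096,0.0026,0,0,np.float64(0.1371),1],[-0.051,-0.0027,0.0026,0,0,np.float64(0.1371),1],[-0.0509,0.0043,0.0027,0,0,np.float64(0.1371),1],[-0.0498,0.0112,0.0026,0,0,np.float64(0.1371),1],[-0.058,0.0047,0.0,0,0,np.float64(0.1745),1],[-0.0564,0.0147,0.0001,0,0,np.float64(0.1745),1],[-0.0529,0.0243,0.0,0,0,np.float64(0.1745),1],[-0.0479,0.0331,0.0001,0,0,np.float64(0.1745),1],[-0.0414,0.0409,0.0,0,0,np.float64(0.1745),1]]]
[[[-0.0364,0.0249,0.0084,0,0,np.float64(0.1454),1],[-0.0324,0.0299,0.0084,0,0,np.float64(0.1454),1],[-0.0278,0.0343,0.0084,0,0,np.float64(0.1454),1],[-0.0225,0.038,0.0084,0,0,np.float64(0.1454),1],[-0.0168,0.0408,0.0083,0,0,np.float64(0.1454),1],[-0.0106,0.0428,0.0084,0,0,np.float64(0.1454),1]]]
end [ 0.54  -0.184  0.15 ] tool y az -88.7
```

Emit:
play_rows(series=[[[-0.042, -0.029, 0.003, 0, 0, 0.137, 1], [-0.046, -0.023, 0.003, 0, 0, 0.137, 1], [-0.048, -0.016, 0.003, 0, 0, 0.137, 1], [-0.05, -0.01, 0.003, 0, 0, 0.137, 1], [-0.051, -0.003, 0.003, 0, 0, 0.137, 1], [-0.051, 0.004, 0.003, 0, 0, 0.137, 1], [-0.05, 0.011, 0.003, 0, 0, 0.137, 1], [-0.058, 0.005, 0, 0, 0, 0.175, 1], [-0.056, 0.015, 0, 0, 0, 0.175, 1], [-0.053, 0.024, 0, 0, 0, 0.175, 1], [-0.048, 0.033, 0, 0, 0, 0.175, 1], [-0.041, 0.041, 0, 0, 0, 0.175, 1]]])

```text
t: 1.7
ee_pos: [0.56, 0.0787, 0.1978]
eef_rot: [[0.631, 0.776, 0.0], [0.776, -0.631, 0.0], [0.0, 0.0, -1.0]]
wrist_force: [0.5, 0.0, 0.4]
opening: 0.0927
finger_force: 0.0
```

Emit:
play_rows(series=[[[-0.036, 0.025, 0.008, 0, 0, 0.145, 1], [-0.032, 0.03, 0.008, 0, 0, 0.145, 1], [-0.028, 0.034, 0.008, 0, 0, 0.145, 1], [-0.022, 0.038, 0.008, 0, 0, 0.145, 1], [-0.017, 0.041, 0.008, 0, 0, 0.145, 1], [-0.011, 0.043, 0.008, 0, 0, 0.145, 1], [0, 0, 0, 0, 0, 0, 1], [0, 0, 0, 0, 0, 0, 1]]])

```text
t: 2.7
ee_pos: [0.5398, -0.1827, 0.1495]
eef_rot: [[1.0, 0.025, -0.0], [0.025, -1.0, 0.001], [-0.0, -0.001, -1.0]]
wrist_force: [0.0, -1.1, -0.1]
opening: 0.0932
finger_force: 0.0
```

```bash
python3 - <<'E'
from workcell import arm, optics
import cv2,numpy as np
o=arm.get_obs(); d=optics.get_image('wrist')
print(o['t'],o['ee_pos'],np.round(o['eef_rot'],3).tolist(),np.round(o['joints'],1),o['wrist_force'])
cv2.imwrite('pics/w1.png',d['pixels'][...,::-1])
H=np.array(d['hand_eye']); print(H.round(3).tolist())
R=np.array(o['eef_rot']);p=np.array(o['ee_pos']); f=200/np.tan(np.radians(d['vfov']/2))
for n,X in dict(knobtop=[.5394,-.184,.076],nexthole=[.5594,-.235,.02]).items():
    c=np.linalg.inv(H)@np.r_[R.T@(np.array(X)-p),1]; print(n,d['cx']+f*c[0]/c[2],d['cy']+f*c[1]/c[2])
E
```

```text
2.7 [ 0.5397996  -0.18274657  0.14946647] [[1.0, 0.025, -0.0], [0.025, -1.0, 0.001], [-0.0, -0.001, -1.0]] [-12.3  33.9  38.3 117.5 -32.8  39.6 -41.2] [ 0.02645644 -1.10971634 -0.13351484]
[[0.001, -0.957, -0.289, 0.08], [1.0, 0.001, 0.001, -0.0], [-0.001, -0.289, 0.957, -0.166], [0.0, 0.0, 0.0, 1.0]]
knobtop 314.7390313669032 206.62980599569687
nexthole 362.85874469781083 173.2176018611072
```

View pics/w1.png

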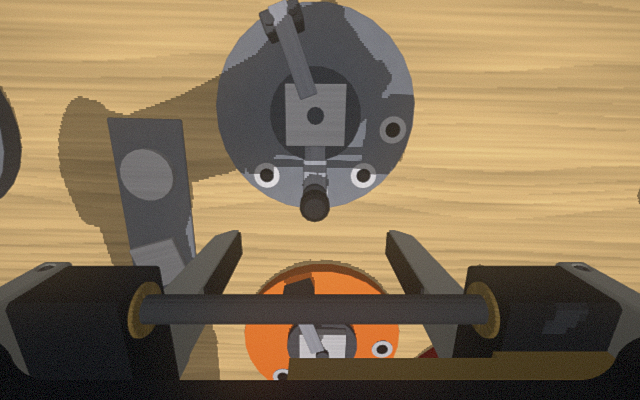

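The wrist view shows the knob at (314,208) and the next hole at (363,175). Both are within 2 px of the prediction, so I'll descend and grip.

Emit:
play_rows(series=[[[-0.001, 0.001, 0.03, 0, 0, 0, 1], [0, 0, 0.03, 0, 0, 0, 1], [0, 0, 0.025, 0, 0, 0, 1], [0, 0, 0.015, 0, 0, 0, 1], [0, 0, 0, 0, 0, 0, 1], [0, 0, 0, 0, 0, 0, 0], [0, 0, 0, 0, 0, 0, 0], [0, 0, 0, 0, 0, 0, 0], [0, 0, 0, 0, 0, 0, 0], [0, 0, 0, 0, 0, 0, 0]]])

```text
t: 4.0
ee_pos: [0.5389, -0.1844, 0.0497]
eef_rot: [[1.0, 0.024, 0.0], [0.024, -1.0, -0.0], [0.0, 0.0, -1.0]]
wrist_force: [0.6, 0.2, -0.2]
opening: 0.0474
finger_force: 0.0
```

Emit:
play_rows(series=[[[0, 0, 0, 0, 0, 0, 0], [0, 0, 0, 0, 0, 0, 0], [0, 0, 0, 0, 0, 0, 0], [0, 0, 0, 0, 0, 0, 0], [0, 0, 0, 0, 0, 0, 0]]])

```text
t: 4.62
ee_pos: [0.5388, -0.1843, 0.0496]
eef_rot: [[1.0, 0.024, -0.0], [0.024, -1.0, 0.0], [-0.0, -0.0, -1.0]]
wrist_force: [-0.0, 0.3, 0.7]
opening: 0.027
finger_force: 30.0
```

Emit:
play_rows(series=[[[0, 0, -0.004, 0, 0, 0, 0], [0, 0, -0.004, 0, 0, 0, 0], [0, 0, -0.004, 0, 0, 0, 0], [0, 0, -0.003, 0, 0, 0, 0], [0, 0, 0, 0, 0, 0, 0], [0, 0, 0, 0, 0, 0, 0]]])

```text
t: 5.38
ee_pos: [0.5387, -0.1842, 0.0645]
eef_rot: [[1.0, 0.024, -0.0], [0.024, -1.0, 0.0], [-0.0, -0.0, -1.0]]
wrist_force: [1.6, 0.1, -9.0]
opening: 0.0266
finger_force: 30.0
```

Emit:
play_rows(series=[[[0.00014, 0.00465, 0, 0, 0, -0.0582, 0], [0.00014, 0.00465, 0, 0, 0, -0.0582, 0], [0.00014, 0.00465, 0, 0, 0, -0.0582, 0], [0.00014, 0.00465, 0, 0, 0, -0.0582, 0], [0.00014, 0.00465, 0, 0, 0, -0.0582, 0], [0.00014, 0.00465, 0, 0, 0, -0.0582, 0], [0, 0, 0, 0, 0, 0, 0]]])

```text
t: 6.25
ee_pos: [0.5442, -0.2114, 0.0644]
eef_rot: [[0.931, 0.364, -0.0], [0.364, -0.931, 0.001], [-0.0, -0.001, -1.0]]
wrist_force: [1.5, 1.4, -8.0]
opening: 0.0271
finger_force: 30.0
```

Forces are small and the arc is tracking as planned, so I'll do the second half.

Emit:
play_rows(series=[[[0.00014, 0.00465, 0, 0, 0, -0.0582, 0], [0.00014, 0.00465, 0, 0, 0, -0.0582, 0], [0.00014, 0.00465, 0, 0, 0, -0.0582, 0], [0.00014, 0.00465, 0, 0, 0, -0.0582, 0], [0.00014, 0.00465, 0, 0, 0, -0.0582, 0], [0.00014, 0.00465, 0, 0, 0, -0.0582, 0], [0, 0, 0, 0, 0, 0, 0], [0, 0, 0, 0, 0, 0, 0]]])

```text
t: 7.25
ee_pos: [0.5584, -0.2348, 0.0644]
eef_rot: [[0.751, 0.66, -0.001], [0.66, -0.751, 0.0], [-0.0, -0.001, -1.0]]
wrist_force: [0.7, 2.3, -7.4]
opening: 0.0268
finger_force: 30.0
```

```bash
python3 - <<'E'
from workcell import arm, optics
import cv2,numpy as np
o=arm.get_obs(); print(o['t'],o['ee_pos'],o['wrist_force'],o['moment'])
p=np.array(o['ee_pos'])[:2]-[.6194,-.182]; print(np.hypot(*p),np.degrees(np.arctan2(p[1],p[0]))%360-181.44)
E
```

```text
7.25 [ 0.55842122 -0.23477858  0.06440113] [ 0.65503322  2.28713422 -7.36908647] [0.39695822 0.03193184 0.10423055]
0.0806473190661481 39.43696840108768
```

Turned about 39.4°. I'll lower partway with the spring, then let go.

Emit:
play_rows(series=[[[0, 0, 0.004, 0, 0, 0, 0], [0, 0, 0.004, 0, 0, 0, 0], [0, 0, 0.004, 0, 0, 0, 0], [0, 0, 0, 0, 0, 0, 0], [0, 0, 0, 0, 0, 0, 0]]])

```text
t: 7.88
ee_pos: [0.5588, -0.2352, 0.0527]
eef_rot: [[0.75, 0.661, -0.0], [0.661, -0.75, 0.0], [0.0, -0.0, -1.0]]
wrist_force: [0.6, 2.8, -5.4]
opening: 0.0267
finger_force: 30.0
```

Emit:
play_rows(series=[[[0, 0, 0, 0, 0, 0, 0.6], [0, 0, 0, 0, 0, 0, 0.6], [0, 0, 0, 0, 0, 0, 0.6], [0, 0, 0, 0, 0, 0, 0.6], [0, 0, 0, 0, 0, 0, 0.6], [0, 0, 0, 0, 0, 0, 0.6]]])

```text
t: 8.62
ee_pos: [0.5588, -0.2353, 0.0526]
eef_rot: [[0.75, 0.661, 0.0], [0.661, -0.75, -0.0], [0.0, 0.0, -1.0]]
wrist_force: [-0.1, -0.2, -0.9]
opening: 0.0562
finger_force: 0.0
```

Emit:
play_rows(series=[[[0, 0, -0.02, 0, 0, 0, 0.7], [0, 0, -0.03, 0, 0, 0, 0.7], [0, 0, -0.03, 0, 0, 0, 0.7], [-0.03, 0, -0.02, 0, 0, 0, 0.7], [-0.05, 0, 0, 0, 0, 0, 0.7], [0, 0, 0, 0, 0, 0, 0.7], [0, 0, 0, 0, 0, 0, 0.7]]])

```text
t: 9.5
ee_pos: [0.4992, -0.2879, 0.1527]
eef_rot: [[0.75, 0.661, 0.0], [0.661, -0.75, 0.0], [0.001, 0.0, -1.0]]
wrist_force: [0.7, 0.4, -0.0]
opening: 0.0651
finger_force: 0.0
```

```bash
python3 - <<'E'
from workcell import arm, optics
import cv2,numpy as np
o=arm.get_obs(); p=np.array(o['ee_pos']);R=np.array(o['eef_rot'])
ims={n:optics.get_image(n) for n in('scene','wrist')}
print(o['t'],p)
s=ims['scene']['pixels'][205:305,185:285,::-1]; w=ims['wrist']['pixels'][...,::-1]
cv2.imwrite('pics/end.png',np.hstack([cv2.resize(s,(400,400),interpolation=cv2.INTER_CUBIC),cv2.resize(w,(400,250))if 0 else w[:,120:520]]))
a=np.radians(21.436+200)
for z in(.066,.078):
    X=np.array([.6194+.08*np.cos(a),-.182+.08*np.sin(a),z])
    for n,d in ims.items():
        f=200/np.tan(np.radians(d['vfov']/2))
        c=d['R']@X+d['t'] if n=='scene' else (np.linalg.inv(d['hand_eye'])@np.r_[R.T@(X-p),1])[:3]
        u,v=d['cx']+f*c[0]/c[2],d['cy']+f*c[1]/c[2]
        print(z,n,((u+.5-185)*4-.5,(v+.5-205)*4-.5) if n=='scene' else (u-120+400,v))
E
```

```text
9.5 [ 0.49915174 -0.2879233   0.15267047]
0.066 scene (np.float64(173.39788248353307), np.float64(34.5523156795025))
0.066 wrist (np.float64(593.5733592038546), np.float64(112.64101836184601))
0.078 scene (np.float64(169.98394937652324), np.float64(24.00585007019197))
0.078 wrist (np.float64(593.5922172522799), np.float64(112.6548735925684))
```

View pics/end.png

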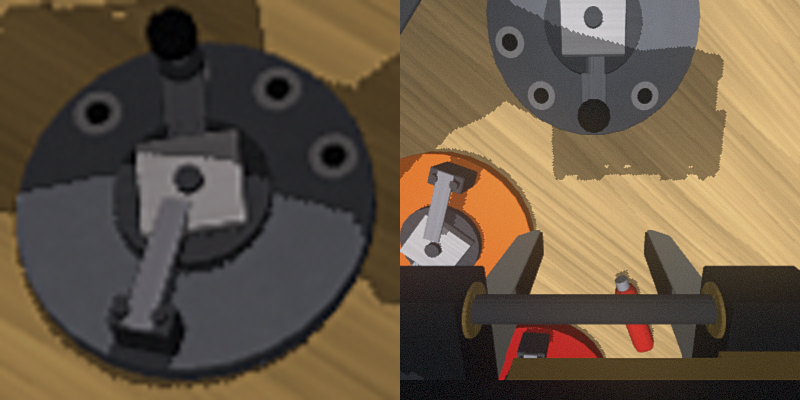

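The scene crop shows the knob at (173,35), which matches the prediction for pin home in the next hole (173.4,34.6) and not for pin out (170,24). The gripper is clear, so I'll hand in.

```bash
python3 -c "
from workcell import arm
print(arm.hand_in())"
```

```text
the job is handed in; nothing more can be done
None
```

The square-blank fixture is indexed one hole counter-clockwise with the pin home, as the final scene picture confirms; the round-blank fixture was not touched, and the job is handed in, though hand-in gave no verdict back.

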